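# Set the running play of a turntable spindle with its adjusting nut

## Robot

A 6-joint arm with a two-finger parallel gripper is mounted at the origin on a cart in front of the work surface, level with it; the furniture and walls round the work are solid. World frame = base frame: x ahead of the robot, y to its left, z up, the work surface at z = 0. Lengths are in m, angles in rad, forces in N, time in s.
With the tool pointing down it reaches from about 0.35 to 0.875 m from the base axis. Payload 15.5 kg.
Tool frame: the origin (TCP) lies at the very end of the fingers, on their centre line; the grasp point (between the pads) lies 19 mm behind it; z points along the fingers, y is the direction in which the jaws open and shut (so a half turn about z gives the same grasp; the last joint's range is limited). The gripper opens to 85 mm and grips with 20 to 120 N. Pads are 22 mm wide; open, the fingers measure 114 mm over their backs; the gripper's body (76 mm by 85 mm) begins 54 mm behind the grasp point. The pads swing forward as they close: fully open they stand 13 mm farther back than shut.
Start: joints at [-1.304, 0.494, 1.345, -0, 1.302, -0.096], TCP at [0.221, -0.585, 0.231] pointing down, gripper open.
Joint ranges: [-2.91, 2.91], [-0.82, 2.16], [0.22, 2.67], [-1.22, 4.37], [0.12, 2.79], [-3.08, 3.08]. Speed limits (rad/s): [1.89, 1.89, 2.57, 3.01, 3.01, 3.01].

## Interface

Orientations are given as a unit quaternion [x, y, z, w].
In Python, from plant import status, imaging, manip gives the robot as it stands.
- The arm moves only by the tool servo_tool, never from a script. Its argument "steps" is a list that holds one entry, the list of rows, each a list of 7 numbers: the turn, a rotation vector about the tool's x, y, z in degrees, then the shift along the tool's x, y, z in m, then the closure, from 0 (fully open) to 1 (shut). In form: [[[wx, wy, wz, dx, dy, dz, fingers], ...]]. A call has 1 to 12 rows; each row shifts and turns the commanded pose from where the row before left it, along the tool's axes as they then stand; what a row does not reach is not made up. A row lasts 1/12 s, in which the tool goes at most 41.7 mm and 7.16 degrees, less where a joint would pass 70% of its speed; a pose out of reach is approached as far as the arm can. A call is refused whole if a number of a shift passes 0.0417 or a number of a turn 7.16, either way. A call with a gripper value outside its range is refused whole. The fingers move at their own pace and stop on an object; "squeeze" is the grip in N (left out, the last holds). Time passes only in rows, so rows that do not move let the fingers close. It gives the time, the measured TCP pose, the force and the opening at its end, in the units of the state.
- status.observe(): the state, without advancing time (a new reading comes with each control period).
- imaging.camera(name): name is "scene" or "top"; returns (picture, depth): 480x640x3 uint8, red, green, blue; 480x640 float32, m along the optical axis (not along the pixel's ray), 0 where there is no reading.
- imaging.camera_params(name): a dict with "fovy" (degrees; the focal length in pixels is half the picture's height over the tangent of half this angle, whatever the lens; pixels are square), "cx", "cy" (the principal point, pixels), "extrinsics" (4x4, takes a point from camera to world coordinates). Camera axes: x right, y down, z forward; pixel columns grow to the right and rows downward; lengths in m; the calibration is good to about 2 mm. A picture is of the moment at which its call begins. camera_params takes no time and is no camera call.
- manip.close_job(): hands the job in, once; it reports no verdict.
The state is a dict: "time_s": time; "joints": joint angles; "dq": joint speeds; "effort": joint torques, N m; "position": TCP position; "eef_rot": TCP orientation; "force": force on the tool from outside, world axes, zero at the start; "ft_torque": the same for the moment, N m; "width": opening from 0.0 (shut) to 1.0 (fully open).
Only numpy, scipy, OpenCV 4.12 (cv2) and the standard library are available. Lean on these libraries where they do the work, as an engineer would, in place of code of your own. Each camera call takes 0.05 s, during which the arm holds its last target.

## Task

The banding turntable's spindle head is back on the bench and its bearing play has to be set. Take the tall knurled adjusting nut out of the parts tray, put it slots upward on the spindle and screw it down clockwise until it is firmly bottomed out on the thrust washer, then back it off a quarter turn. Finish with the gripper still holding the nut there, so that it cannot creep while I fit the lock, and leave the thin lock ring and the other parts in the tray where they lie.

Things in the scene. Friction and masses are not known exactly. Their poses are not given: they have to be found in the camera images.
- nut_center (a point): Centre of the loose steel adjusting nut, a knurled ring 52 mm across, 34 mm high, 0.13 kg, with a 38 mm bore right through, thread in its lower end (from 3 to 14 mm up). It stands in one compartment of the tray, slots up. z is up, out of the slotted face; two dark 5 mm slots in the top, each with a dark line down the side, lie on its x axis (ends alike). Centre = half-way up.
- thrust_face (a point): Seat of the nut on the spindle's axis: upper face of the bronze thrust washer on the fixed grey spindle head, 56 mm above the bench. z is the axis, up; x points to one of two dark index marks on the housing's rim. Bottomed out, the nut's centre is 17 mm above this point and its slots lie along x (within 15 degrees). A quarter turn back they stand square to x, the centre 19 to 21 mm up.
- spindle_tip (a point): Tip of the spindle, 39 mm above the seat: a cone and plain nose 25 mm across, then, below 16 mm, the thread (36 mm over crests, 29 mm core): right-hand, two starts, 16 mm a turn, 1.2 mm axial play (27 degrees backlash). The nut drops over the nose at any angle, rests on the thread 5 to 13 mm above the washer, stays where left; home in 0.4 to 0.9 turn (0.5 if set down slots at the marks).
- thrust_washer: The thrust washer, 60 mm across, 4 mm thick, fixed on the spindle head; origin at the centre of its underside. Running free the nut turns with under 0.15 N m; at the stop the torque climbs to 0.6 N m within 15 to 20 degrees, which is firm enough. Head: foot 116 x 98 x 12 mm, round housing 77 mm across and 52 mm high under the washer.
- parts_tray: Fixed shallow aluminium tray, 228 x 228 mm, rim 18 mm high, floor 4 mm above the bench, divided by a cross of walls 16 mm high into four compartments of 108 x 108 mm, centred 56 mm either way in x and y from its origin (centre of its underside).
- lock_ring_center (a point): Centre of the thin knurled lock ring, 52 mm across but only 10 mm high, with four slots, lying in another compartment of the tray. Not needed yet.
- clamp_block_center (a point): Centre of a bored clamp block, 24 x 47 x 26 mm, in another compartment. Not needed.
- wing_nut_center (a point): Centre of a wing nut, 33 mm across the wings, 19 mm high, in another compartment. Not needed.

How it is judged:
By the outcome, as a careful person would: the job done as asked, in the order asked, and still so for the second after the job is handed in, while the arm keeps its last pose, push and grip.
It also fails if it takes over 61 s, if anything falls off the work surface, if the arm or the gripper's body presses on something with over 40 N, if the wrist force passes 120 N, or if a joint passes its speed limit or range.

## Working session

There is one attempt and no reset: what is moved stays moved. The work goes in short steps, Python scripts to look and compute and a tool call to move; the robot and the scene stay as the last step left them, time stands still between calls to the robot, and variables do not carry over. Pictures are saved under pics/ and viewed, and the job is handed in when it is done.

Besides the shell and the picture viewer there is one more tool, called after "Emit:" as name([rows], argument=value, ...), one row to a line, values as JSON. servo_tool: Moves the arm, as the interface text tells. Its arguments: {"type":"object","properties":{"steps":{"type":"array"},"squeeze":{"type":"number"}},"required":["steps"]}

```bash
mkdir -p pics; ls
python3 - <<'E'
from plant import status, imaging
import cv2, numpy as np
print(status.observe())
for n in ("scene","top"):
    p=imaging.camera_params(n); print(n,p)
    im,d=imaging.camera(n); cv2.imwrite(f"pics/{n}0.png",im[:,:,::-1]); np.save(f"pics/{n}0d.npy",d)
E
```

```text
pics
{'time_s': 0.0, 'joints': array([-1.30449354e+00,  4.94203541e-01,  1.34615745e+00, -6.94509790e-06,
        1.30249038e+00, -9.54879453e-02]), 'dq': array([-1.37630659e-04,  2.43506889e-04,  4.28024984e-04, -9.36674352e-05,
       -1.18320571e-03, -1.56172796e-03]), 'effort': array([-2.13870393e-03, -8.82176042e+01, -3.83881080e+01, -4.04613265e-04,
        9.91713780e-03,  1.43310541e-05]), 'position': array([ 0.22112813, -0.58417692,  0.23067868]), 'eef_rot': array([ 9.83682640e-01,  1.79911276e-01, -5.70220484e-05, -6.26778468e-04]), 'force': array([-0.23500309, -0.17576367,  0.42200106]), 'ft_torque': array([ 0.02062457, -0.01849132,  0.01014034]), 'width': 0.994052405454089}
scene {'fovy': 47.400531829413964, 'cx': 319.87078047862906, 'cy': 237.32707219597455, 'extrinsics': array([[-0.79860115, -0.30237465,  0.52039002,  0.09662579],
       [-0.60145134,  0.4328253 , -0.67150469,  0.72209152],
       [-0.02219197, -0.84925369, -0.52751842,  0.52889175],
       [ 0.        ,  0.        ,  0.        ,  1.        ]])}
top {'fovy': 50.8461920805477, 'cx': 326.37034075278024, 'cy': 229.1396575581481, 'extrinsics': array([[-0.00774665, -0.9968414 ,  0.07903929,  0.46755893],
       [-0.99991708,  0.00853513,  0.00964281,  0.13559447],
       [-0.01028696, -0.07895804, -0.99682486,  0.98701278],
       [ 0.        ,  0.        ,  0.        ,  1.        ]])}
```

View pics/scene0.png

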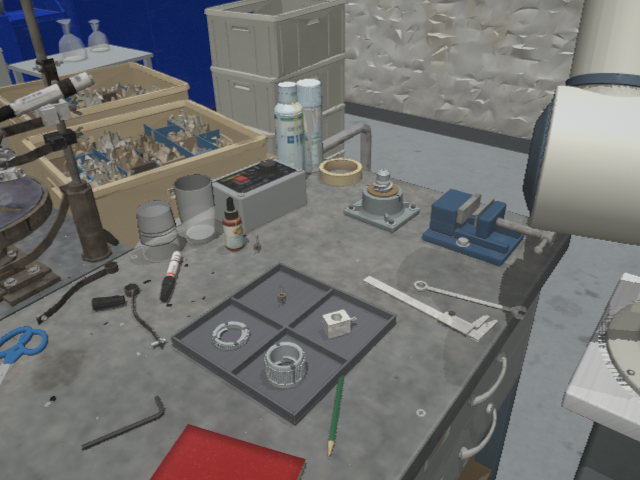

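View pics/top0.png

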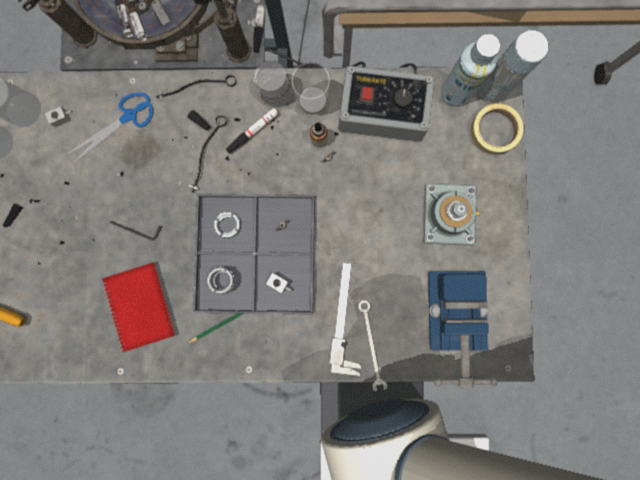

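The top view shows the nut at about (221,281), lock ring at (228,225), and the spindle head at (452,212). In the scene view the nut is at (285,365) and the head at (382,200). I'll zoom in and measure.

```bash
cat > h.py <<'E'
import numpy as np, cv2
from plant import status, imaging
from scipy.spatial.transform import Rotation as R
def ray(n,uv):
    p=imaging.camera_params(n); f=240/np.tan(np.radians(p["fovy"]/2)); E=p["extrinsics"]
    d=np.array([(uv[0]-p["cx"])/f,(uv[1]-p["cy"])/f,1.]); return E[:3,3],E[:3,:3]@d
def onz(n,uv,z):
    o,d=ray(n,uv); return o+d*(z-o[2])/d[2]
def cloud(n,dep):
    p=imaging.camera_params(n); f=240/np.tan(np.radians(p["fovy"]/2)); E=p["extrinsics"]
    v,u=np.mgrid[:480,:640]
    P=np.stack([(u-p["cx"])/f*dep,(v-p["cy"])/f*dep,dep],-1)
    return P@E[:3,:3].T+E[:3,3]
def proj(n,X):
    p=imaging.camera_params(n); f=240/np.tan(np.radians(p["fovy"]/2)); E=p["extrinsics"]
    c=E[:3,:3].T@(np.array(X)-E[:3,3]); return c[0]/c[2]*f+p["cx"],c[1]/c[2]*f+p["cy"]
def crop(im,u0,v0,w,h,s,fn):
    cv2.imwrite(fn,cv2.resize(im[v0:v0+h,u0:u0+w],None,fx=s,fy=s,interpolation=cv2.INTER_CUBIC))
E
python3 - <<'E'
from h import *
t=cv2.imread("pics/top0.png"); s=cv2.imread("pics/scene0.png")
A=np.hstack([cv2.resize(t[250:310,190:250],(400,400),interpolation=2),cv2.resize(t[180:250,420:490],(400,400),interpolation=2)])
B=np.hstack([cv2.resize(s[330:400,250:320],(400,400),interpolation=2),cv2.resize(s[160:240,340:420],(400,400),interpolation=2)])
cv2.imwrite("pics/a.png",A);cv2.imwrite("pics/b.png",B)
d=np.load("pics/top0d.npy");P=cloud("top",d)
for nm,(u0,v0,u1,v1) in dict(nut=(196,255,247,305),head=(420,180,490,250)).items():
    q=P[v0:v1,u0:u1].reshape(-1,3)
    for lo,hi in ((.033,.042),(.05,.054),(.054,.06),(.07,.1)):
        m=q[(q[:,2]>lo)&(q[:,2]<hi)]
        if len(m)>5:
            c,r=cv2.minEnclosingCircle(m[:,:2].astype(np.float32)); print(nm,lo,hi,len(m),m.mean(0).round(4),np.round(c,4),round(r,4), m[:,2].max())
print(onz("top",(221,281),.038),onz("top",(456,211),.095),onz("scene",(285,353),.038), onz("scene",(382,175),.095))
for u,v in((255,253),(198,197),(314,197),(195,310),(314,312)): print(onz("top",(u,v),.017).round(4))
E
```

```text
nut 0.033 0.042 241 [0.4483 0.3447 0.0369] [0.4486 0.3453] 0.0261 0.04149775601401828
head 0.033 0.042 65 [ 0.562  -0.0732  0.0379] [ 0.5726 -0.0983] 0.0432 0.04187311988755171
head 0.05 0.054 426 [ 0.572  -0.093   0.0522] [ 0.5726 -0.0943] 0.0387 0.05399954768652715
head 0.054 0.06 521 [ 0.5713 -0.0922  0.0563] [ 0.5719 -0.0937] 0.0379 0.05991680655525178
head 0.07 0.1 237 [ 0.5711 -0.0911  0.0865] [ 0.5739 -0.094 ] 0.0178 0.09865647065703453
[0.44699328 0.34303221 0.038     ] [ 0.56857488 -0.08581703  0.095     ] [0.44950311 0.34541435 0.038     ] [ 0.56144892 -0.06831719  0.095     ]
[0.4996 0.2826 0.017 ]
[0.6092 0.3938 0.017 ]
[0.6071 0.1685 0.017 ]
[0.3918 0.3969 0.017 ]
[0.3865 0.1697 0.017 ]
```

View pics/a.png

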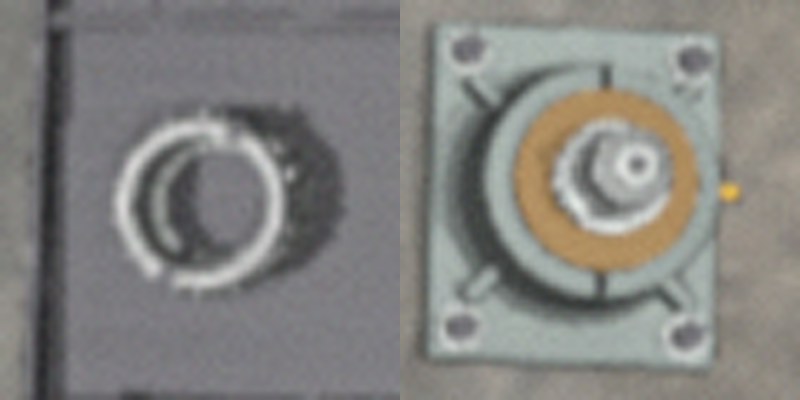

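View pics/b.png

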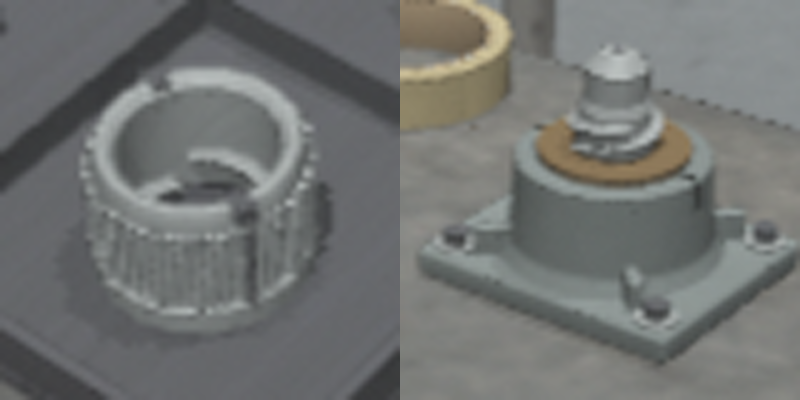

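The crops show the nut's slots at about (224.8,270) and (214,291.2) in the top view. The index marks are at about (456,193) and (455.5,230). Next I refine the centres and angles.

```bash
cat > m.py <<'E'
from h import *
def circ(n,pts,z):
    W=np.array([onz(n,p,z)[:2] for p in pts]); 
    A=np.c_[2*W,np.ones(len(W))]; s=np.linalg.lstsq(A,(W**2).sum(1),rcond=None)[0]
    r=np.sqrt(s[2]+s[0]**2+s[1]**2); res=np.abs(np.hypot(*(W-s[:2]).T)-r)
    return s[:2],r,res
def fit(n,pts,z):
    pts=np.array(pts,float)
    for _ in range(6):
        c,r,res=circ(n,pts,z); k=res<max(2*np.median(res),.0006); pts=pts[k]
    return c.round(4),round(r,4),len(pts),res.mean().round(5)
def bronze(n,im,box):
    u0,v0,u1,v1=box; hsv=cv2.cvtColor(im[v0:v1,u0:u1],cv2.COLOR_BGR2HSV)
    m=cv2.inRange(hsv,(8,80,60),(25,255,255)); nn,l,s,_=cv2.connectedComponentsWithStats(m); i=1+np.argmax(s[1:,4]); m=(l==i).astype(np.uint8)
    c=max(cv2.findContours(m,0,1)[0],key=cv2.contourArea)[:,0]+[u0,v0]
    return c
E
python3 - <<'E'
from m import *
t=cv2.imread("pics/top0.png"); s=cv2.imread("pics/scene0.png")
print("washer top",fit("top",bronze("top",t,(430,185,485,240)),.056))
c=bronze("scene",s,(355,165,415,215)); c=c[c[:,1]>=188]; print("washer scene",fit("scene",c,.056))
# nut top ring: bright
for n,im,b in(("top",t,(200,260,240,300)),("scene",s,(255,335,315,385))):
    u0,v0,u1,v1=b; g=cv2.cvtColor(im[v0:v1,u0:u1],6); 
    for th in (150,165,180):
        m=(g>th).astype(np.uint8); ys,xs=np.nonzero(m)
        h=cv2.convexHull(np.c_[xs,ys].astype(np.int32))[:,0]+[u0,v0]; print(n,th,m.sum(),fit(n,h,.038))
ms=[onz("top",p,.052)[:2] for p in((455.9,193.1),(455.5,229.9))]; d=ms[0]-ms[1]; print("marks",ms,np.degrees(np.arctan2(d[1],d[0])),np.hypot(*d),sum(ms)/2)
ms=[onz("top",p,.038)[:2] for p in((224.8,269.95),(214,291.2))]; d=ms[0]-ms[1]; print("slots",np.degrees(np.arctan2(d[1],d[0])),np.hypot(*d),sum(ms)/2)
ms=[onz("scene",(250+x*.175,330+y*.175),.038)[:2] for x,y in((158,80),(243,212))]; d=ms[0]-ms[1]; print("slots sc",np.degrees(np.arctan2(d[1],d[0])),np.hypot(*d),sum(ms)/2)
A=np.hstack([cv2.resize(t[262:302,200:240],(400,400),interpolation=2),cv2.resize(s[335:385,260:310],(400,400),interpolation=2)])
cv2.imwrite("pics/c.png",A)
E
```

```text
washer top (array([ 0.5731, -0.0946]), np.float64(0.0284), 66, np.float64(0.00029))
washer scene (array([ 0.5715, -0.0891]), np.float64(0.0281), 29, np.float64(0.00065))
top 150 178 (array([0.4489, 0.3462]), np.float64(0.0238), 11, np.float64(0.00025))
top 165 137 (array([0.4487, 0.3461]), np.float64(0.0231), 17, np.float64(0.00017))
top 180 94 (array([0.4487, 0.3462]), np.float64(0.0225), 15, np.float64(0.00021))
scene 150 259 (array([0.4399, 0.3595]), np.float64(0.0349), 8, np.float64(0.00046))
scene 165 130 (array([0.4391, 0.3588]), np.float64(0.0352), 5, np.float64(9e-05))
scene 180 9 (array([0.462 , 0.3271]), np.float64(0.0059), 3, np.float64(0.0))
marks [array([ 0.60699253, -0.09724283]), array([ 0.53823574, -0.09458135])] -2.2167273306737068 0.06880828734002802 [ 0.57261413 -0.09591209]
slots -26.781634480688396 0.04423482646170067 [0.44783918 0.34602946]
slots sc -26.118082833749845 0.0466384221243211 [0.44700633 0.34858423]
```

View pics/c.png

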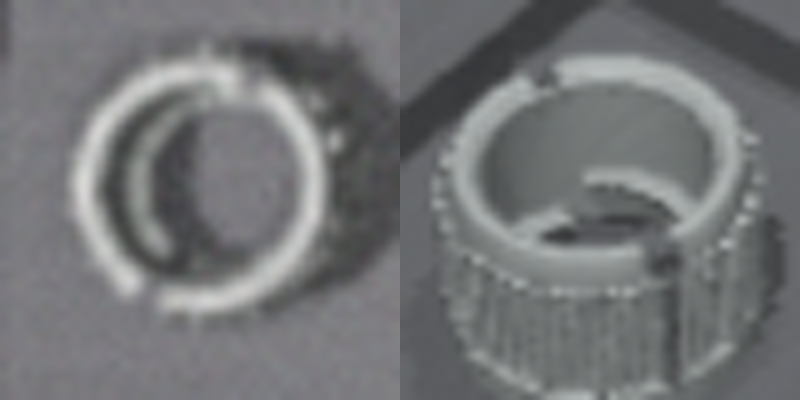

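Run:
```python
from m import *
t=cv2.imread("pics/top0.png"); s=cv2.imread("pics/scene0.png")
print("tip top",onz("top",(461.5,208.9),.095)," scene",onz("scene",(382.4,170.5),.095))
# triangulate
def tri(a,b):
    (o1,d1),(o2,d2)=ray("top",a),ray("scene",b); d1/=np.linalg.norm(d1); d2/=np.linalg.norm(d2)
    x=np.linalg.lstsq(np.c_[d1,-d2],o2-o1,rcond=None)[0]; p,q=o1+x[0]*d1,o2+x[1]*d2; return (p+q)/2,np.linalg.norm(p-q)
print(tri((461.5,208.9),(382.4,170.5)))
# scene outer nut ring: ellipse centre from crop (600,155)->
print("nut scene ring centre",onz("scene",(260+198/8,335+152/8),.038))
print("proj washer centre scene",proj("scene",(.5731,-.0946,.056)),proj("scene",(.5731,-.0946,.095)))
d=np.load("pics/scene0d.npy");P=cloud("scene",d)
q=P[160:230,340:425].reshape(-1,3)
for lo,hi in((.0485,.0535),(.0545,.058),(.015,.045),(.07,.1)):
    m=q[(q[:,2]>lo)&(q[:,2]<hi)&(np.hypot(q[:,0]-.573,q[:,1]+.0945)<.05)]
    W=m[:,:2]; c,r=cv2.minEnclosingCircle(W.astype(np.float32)); print(lo,len(m),np.round(c,4),r)
    if lo==.015:
        A=np.c_[2*W,np.ones(len(W))]; x=np.linalg.lstsq(A,(W**2).sum(1),rcond=None)[0]; print('cyl',x[:2],np.sqrt(x[2]+x[0]**2+x[1]**2))
q=P[330:400,250:320].reshape(-1,3); m=q[(q[:,2]>.034)&(q[:,2]<.042)]; print(cv2.minEnclosingCircle(m[:,:2].astype(np.float32)),m[:,2].mean())
m=q[(q[:,2]>.01)&(q[:,2]<.032)&(np.hypot(q[:,0]-.4485,q[:,1]-.346)>.022)&(np.hypot(q[:,0]-.4485,q[:,1]-.346)<.03)]; W=m[:,:2]
A=np.c_[2*W,np.ones(len(W))]; x=np.linalg.lstsq(A,(W**2).sum(1),rcond=None)[0]; print('nutcyl',x[:2],np.sqrt(x[2]+x[0]**2+x[1]**2))
```

```text
tip top [ 0.57223286 -0.09564771  0.095     ]  scene [ 0.5709924  -0.08532312  0.095     ]
(array([ 0.57464408, -0.09579019,  0.09005217]), np.float64(0.004310504961992591))
nut scene ring centre [0.44860284 0.34697645 0.038     ]
proj washer centre scene (np.float64(383.22132700924647), np.float64(187.16522585538596)) (np.float64(384.0310202346755), np.float64(168.49649772404362))
0.0485 309 [ 0.5751 -0.0913] 0.03935035690665245
0.0545 24 [ 0.5734 -0.0907] 0.02315158024430275
0.015 633 [ 0.5719 -0.0935] 0.048625215888023376
cyl [ 0.57606218 -0.09622518] 0.04061042395277683
0.07 179 [ 0.5737 -0.0935] 0.014001538045704365
((0.4509597420692444, 0.3463483452796936), 0.026449067518115044) 0.03517237737444058
nutcyl [0.4492295  0.34750006] 0.023298655861700972
```

Both views agree to about 2 mm. The nut is at (0.4485, 0.346) with its slots at −26.5° and the spindle at (0.573, −0.095) with the marks at −2°. I'll grip the nut with the jaws along 45°, where the compartment gives clearance, and plan the rows.

```bash
cat >> h.py <<'E'
def pose():
    s=status.observe(); Rm=R.from_quat(s["eef_rot"]); M=Rm.as_matrix(); return s,np.array(s["position"]),np.degrees(np.arctan2(M[1,0],M[0,0])),M
def plan(pts,psis,n):
    """tool-frame rows through interpolated (pos,psi) lists, tool vertical; shift in start-of-row axes"""
    for k in range(n):
        p,q=pts[k],pts[k+1]; a=np.radians(psis[k]); X=np.array([np.cos(a),np.sin(a),0]); Y=np.array([np.sin(a),-np.cos(a),0]); d=q-p
        print([0,0,round(-(psis[k+1]-psis[k]),2),round(d@X,4),round(d@Y,4),round(-d[2],4)])
E
python3 - <<'E'
from h import *
s,p,psi,M=pose(); print(p,psi)
n=30; a0,a1=np.arctan2(p[1],p[0]),np.arctan2(.346,.4485); r0,r1=np.hypot(p[0],p[1]),np.hypot(.4485,.346)
f=np.linspace(0,1,n+1); z=p[2]+(0.12-p[2])*np.clip((f-.6)/.4,0,1)
a=a0+(a1-a0)*f; r=r0+(r1-r0)*np.clip(f*3,0,1)
plan(np.c_[r*np.cos(a),r*np.sin(a),z],psi+(135-psi)*f,n)
E
```

```text
[ 0.22114721 -0.58422606  0.23077882] 20.72942015482649
[0, 0, np.float64(-3.81), np.float64(0.0385), np.float64(-0.007), np.float64(-0.0)]
[0, 0, np.float64(-3.81), np.float64(0.0381), np.float64(-0.0068), np.float64(-0.0)]
[0, 0, np.float64(-3.81), np.float64(0.0378), np.float64(-0.0067), np.float64(-0.0)]
[0, 0, np.float64(-3.81), np.float64(0.0375), np.float64(-0.0065), np.float64(-0.0)]
[0, 0, np.float64(-3.81), np.float64(0.0371), np.float64(-0.0063), np.float64(-0.0)]
[0, 0, np.float64(-3.81), np.float64(0.0368), np.float64(-0.0062), np.float64(-0.0)]
[0, 0, np.float64(-3.81), np.float64(0.0365), np.float64(-0.006), np.float64(-0.0)]
[0, 0, np.float64(-3.81), np.float64(0.0361), np.float64(-0.0059), np.float64(-0.0)]
[0, 0, np.float64(-3.81), np.float64(0.0358), np.float64(-0.0057), np.float64(-0.0)]
[0, 0, np.float64(-3.81), np.float64(0.0355), np.float64(-0.0056), np.float64(-0.0)]
[0, 0, np.float64(-3.81), np.float64(0.0352), np.float64(0.0004), np.float64(-0.0)]
[0, 0, np.float64(-3.81), np.float64(0.0352), np.float64(0.0006), np.float64(-0.0)]
[0, 0, np.float64(-3.81), np
[... 805 characters left out ...]
at64(0.0092)]
[0, 0, np.float64(-3.81), np.float64(0.0352), np.float64(0.0022), np.float64(0.0092)]
[0, 0, np.float64(-3.81), np.float64(0.0351), np.float64(0.0024), np.float64(0.0092)]
[0, 0, np.float64(-3.81), np.float64(0.0351), np.float64(0.0025), np.float64(0.0092)]
[0, 0, np.float64(-3.81), np.float64(0.0351), np.float64(0.0027), np.float64(0.0092)]
[0, 0, np.float64(-3.81), np.float64(0.0351), np.float64(0.0028), np.float64(0.0092)]
[0, 0, np.float64(-3.81), np.float64(0.0351), np.float64(0.003), np.float64(0.0092)]
[0, 0, np.float64(-3.81), np.float64(0.0351), np.float64(0.0031), np.float64(0.0092)]
[0, 0, np.float64(-3.81), np.float64(0.0351), np.float64(0.0033), np.float64(0.0092)]
```

Emit:
servo_tool([
  [[0,0,-3.8,0.038,-0.007,0,0],[0,0,-3.8,0.038,-0.007,0,0],[0,0,-3.8,0.038,-0.007,0,0],[0,0,-3.8,0.037,-0.0065,0,0],[0,0,-3.8,0.037,-0.0065,0,0],[0,0,-3.8,0.037,-0.006,0,0],[0,0,-3.8,0.0365,-0.006,0,0],[0,0,-3.8,0.036,-0.006,0,0],[0,0,-3.8,0.036,-0.0055,0,0],[0,0,-3.8,0.0355,-0.0055,0,0],[0,0,-3.8,0.035,0.0005,0,0],[0,0,-3.8,0.035,0.0005,0,0]],
], squeeze=60)

```text
time_s: 1.1
position: [0.507, -0.2519, 0.2311]
eef_rot: [0.836, 0.548, -0.0, -0.0]
force: [-0.6, -1.0, -0.1]
width: 1.003
```

Emit:
servo_tool([
  [[0,0,-3.8,0.035,0.0007,0,0],[0,0,-3.8,0.035,0.001,0,0],[0,0,-3.8,0.035,0.001,0,0],[0,0,-3.8,0.035,0.001,0,0],[0,0,-3.8,0.035,0.0013,0,0.25],[0,0,-3.8,0.035,0.0015,0,0.25],[0,0,-3.8,0.035,0.0016,0.009,0.25],[0,0,-3.8,0.035,0.0018,0.009,0.25],[0,0,-3.8,0.035,0.002,0.009,0.25],[0,0,-3.8,0.035,0.002,0.009,0.25],[0,0,-3.8,0.035,0.002,0.009,0.25],[0,0,-3.8,0.035,0.0024,0.009,0.25]],
])

```text
time_s: 2.1
position: [0.5437, 0.1572, 0.1767]
eef_rot: [0.558, 0.83, -0.0, -0.0]
force: [0.8, 0.3, -0.0]
width: 0.749
```

```bash
cat > go.py <<'E'
import sys
from h import *
x,y,z,ps,n=map(float,sys.argv[1:6]); n=int(n)
s,p,psi,M=pose(); print("t",s["time_s"],p.round(4),round(psi,2),"j",np.degrees(s["joints"]).round(1),"F",s["force"].round(1),"T",s["ft_torque"].round(3),"w",round(s["width"],3))
dp=(ps-psi+180)%360-180
f=np.linspace(0,1,n+1)[:,None]; plan(p+(np.array([x,y,z])-p)*f,(psi+dp*f)[:,0],n)
E
python3 go.py .4485 .346 .09 135 7
```

```text
t 2.1 [0.5437 0.1572 0.1767] 112.12 j [ 10.1  27.   89.4   0.   63.6 -12. ] F [ 0.8  0.3 -0. ] T [0.032 0.018 0.033] w 0.749
[0, 0, np.float64(-3.27), np.float64(0.0301), np.float64(-0.0024), np.float64(0.0124)]
[0, 0, np.float64(-3.27), np.float64(0.0302), np.float64(-0.0007), np.float64(0.0124)]
[0, 0, np.float64(-3.27), np.float64(0.0302), np.float64(0.001), np.float64(0.0124)]
[0, 0, np.float64(-3.27), np.float64(0.0301), np.float64(0.0027), np.float64(0.0124)]
[0, 0, np.float64(-3.27), np.float64(0.0299), np.float64(0.0044), np.float64(0.0124)]
[0, 0, np.float64(-3.27), np.float64(0.0296), np.float64(0.0061), np.float64(0.0124)]
[0, 0, np.float64(-3.27), np.float64(0.0292), np.float64(0.0078), np.float64(0.0124)]
```

Emit:
servo_tool([
  [[0,0,-3.2,0.03,-0.0024,0.0124,0.25],[0,0,-3.2,0.03,-0.0007,0.0124,0.25],[0,0,-3.2,0.03,0.001,0.0124,0.25],[0,0,-3.2,0.03,0.0027,0.0124,0.25],[0,0,-3.2,0.03,0.0044,0.0124,0.25],[0,0,-3.2,0.0296,0.006,0.0124,0.25],[0,0,0,0.012,0.004,0.006,0.25],[0,0,0,0,0,0,0.25],[0,0,0,0,0,0,0.25],[0,0,0,0,0,0,0.25]],
])

```text
time_s: 2.93
position: [0.4593, 0.3283, 0.0972]
eef_rot: [0.414, 0.91, 0.0, 0.0]
force: [0.3, 0.5, 0.5]
width: 0.751
```

```bash
python3 go.py .4485 .346 .01 135 4
python3 - <<'E'
from h import *
for n in("top","scene"):
    im,_=imaging.camera(n); cv2.imwrite(f"pics/{n}1.png",im[:,:,::-1])
    s=im[:,:,::-1]
    if n=="top": crop(s,160,220,160,120,4,"pics/t1c.png")
    else: crop(s,200,280,160,120,4,"pics/s1c.png")
E
```

```text
t 2.9333 [0.4593 0.3283 0.0972] 131.07 j [ 29.5  32.9  93.9  -0.   53.1 -11.6] F [0.3 0.5 0.5] T [-0.013  0.053 -0.028] w 0.751
[0, 0, np.float64(-0.98), np.float64(0.0051), np.float64(0.0009), np.float64(0.0218)]
[0, 0, np.float64(-0.98), np.float64(0.0051), np.float64(0.0009), np.float64(0.0218)]
[0, 0, np.float64(-0.98), np.float64(0.0051), np.float64(0.001), np.float64(0.0218)]
[0, 0, np.float64(-0.98), np.float64(0.0051), np.float64(0.0011), np.float64(0.0218)]
```

View pics/s1c.png

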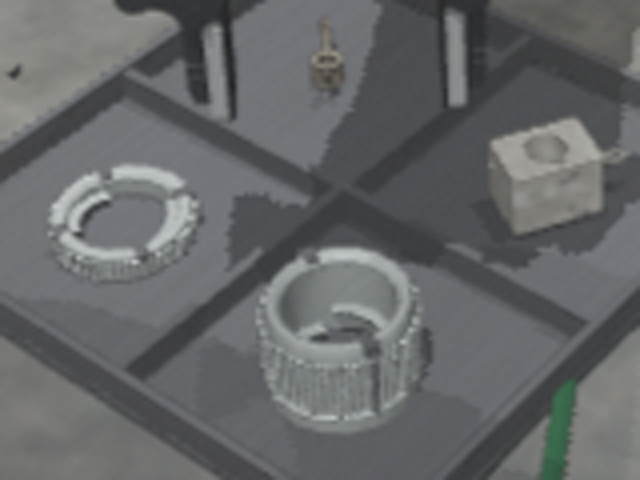

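View pics/t1c.png

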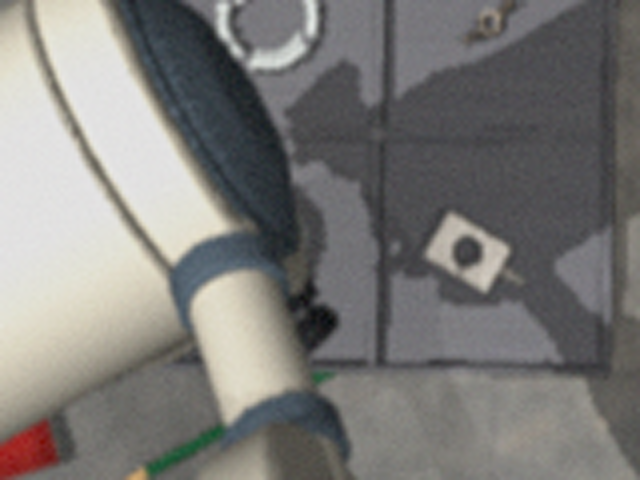

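The scene view shows the open fingers short of the nut, with tips at about (254.5,309.5) and (315,306.8). The arm hides the nut in the top view. I'll check tip height relative to the TCP.

Run:
```python
from h import *
s,p,psi,M=pose(); y=M[:,1]
print(p,psi)
for off in(-.032,.032):
  for dz in(0,.005,.01): print(off,dz,np.round(proj("scene",p+off*y+[0,0,dz]),1))
```

```text
[0.45960237 0.32819066 0.09742276] 131.03050605845073
-0.032 0 [310.7 304.9]
-0.032 0.005 [310.6 301.8]
-0.032 0.01 [310.4 298.6]
0.032 0 [259.3 308.1]
0.032 0.005 [259.  304.9]
0.032 0.01 [258.6 301.8]
```

Emit:
servo_tool([
  [[0,0,-2,0.01,0.002,0.018,0.25],[0,0,-2,0.01,0.002,0.018,0.25],[0,0,0,0,0,0,0.25],[0,0,0,0,0,0,0.25]],
])

```text
time_s: 3.37
position: [0.4483, 0.3458, 0.0609]
eef_rot: [0.382, 0.924, -0.0, -0.0]
force: [-0.1, -0.8, -0.9]
width: 0.75
```

```bash
python3 go.py .4485 .346 .013 135 4
python3 - <<'E'
from h import *
im,_=imaging.camera("scene"); crop(im[:,:,::-1],220,290,120,120,5,"pics/s2c.png")
E
```

```text
t 3.3667 [0.4483 0.3458 0.0609] 135.05 j [ 31.6  36.2  95.1  -0.   48.8 -13.4] F [-0.1 -0.8 -0.9] T [0.002 0.026 0.031] w 0.75
[0, 0, np.float64(0.01), np.float64(-0.0), np.float64(0.0001), np.float64(0.012)]
[0, 0, np.float64(0.01), np.float64(-0.0), np.float64(0.0001), np.float64(0.012)]
[0, 0, np.float64(0.01), np.float64(-0.0), np.float64(0.0001), np.float64(0.012)]
[0, 0, np.float64(0.01), np.float64(-0.0), np.float64(0.0001), np.float64(0.012)]
```

View pics/s2c.png

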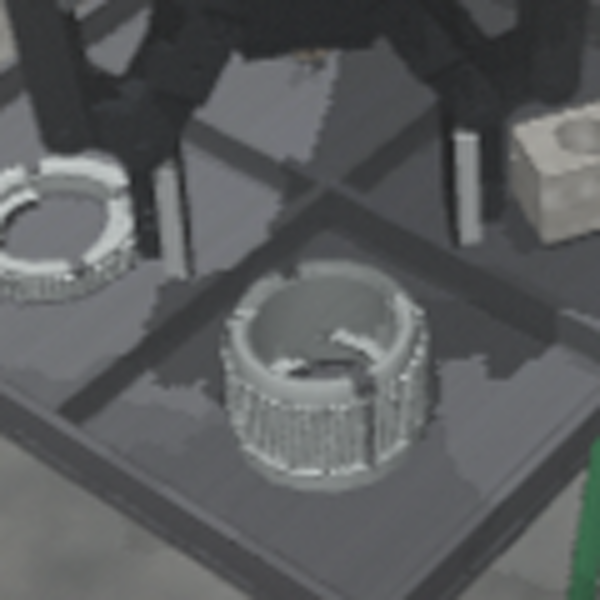

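The fingers straddle the nut: tip midpoint is about (285,341), and the nut's top centre is at (285,356), which matches 23 mm of height. Descend and grip.

Emit:
servo_tool([
  [[0,0,0,0,0,0.012,0.25],[0,0,0,0,0,0.012,0.25],[0,0,0,0,0,0.012,0.25],[0,0,0,0,0,0.012,0.25],[0,0,0,0,0,0,0.25],[0,0,0,0,0,0,0.25]],
])

```text
time_s: 3.92
position: [0.4485, 0.3462, 0.0131]
eef_rot: [0.382, 0.924, -0.0, -0.0]
force: [-0.0, -0.1, -0.6]
width: 0.751
```

Emit:
servo_tool([
  [[0,0,0,0,0,0,0.5],[0,0,0,0,0,0,0.7],[0,0,0,0,0,0,1],[0,0,0,0,0,0,1],[0,0,0,0,0,0,1]],
], squeeze=60)

```text
time_s: 4.33
position: [0.4485, 0.3464, 0.014]
eef_rot: [0.382, 0.924, 0.0, 0.0]
force: [-2.2, -4.7, 7.4]
width: 0.59
```

```bash
python3 go.py .4485 .346 .013 135 1
python3 - <<'E'
from h import *
im,_=imaging.camera("scene"); crop(im[:,:,::-1],220,290,120,120,5,"pics/s3c.png")
E
```

```text
t 4.3333 [0.4485 0.3464 0.014 ] 135.13 j [ 31.7  40.4  96.5  -0.   43.  -13.5] F [-2.2 -4.7  7.4] T [-0.642  0.246 -0.034] w 0.59
[0, 0, np.float64(0.13), np.float64(-0.0003), np.float64(-0.0003), np.float64(0.001)]
```

View pics/s3c.png

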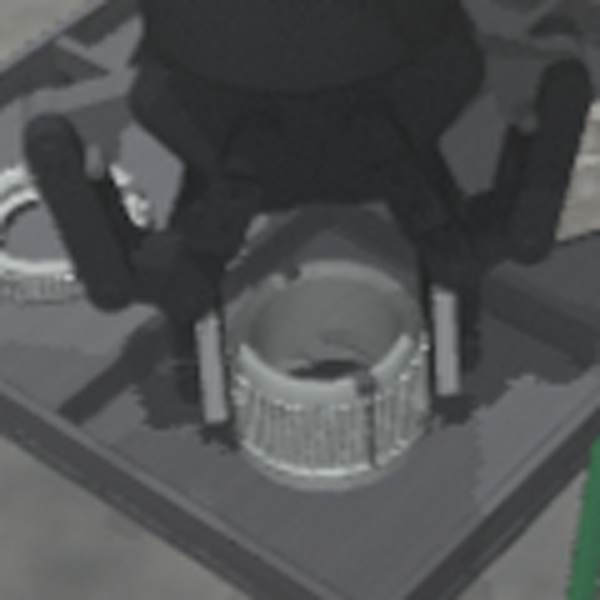

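Nut gripped (opening 50 mm). Lift and carry.

Emit:
servo_tool([
  [[0,0,0,0,0,-0.01,1],[0,0,0,0,0,-0.03,1],[0,0,0,0,0,-0.04,1],[0,0,0,0,0,-0.04,1],[0,0,0,0,0,-0.015,1],[0,0,0,0,0,0,1],[0,0,0,0,0,0,1]],
])

```text
time_s: 4.97
position: [0.4487, 0.3469, 0.1496]
eef_rot: [0.382, 0.924, 0.001, 0.001]
force: [0.4, 0.2, -1.7]
width: 0.596
```

```bash
python3 go.py .573 -.095 .15 160 14
python3 - <<'E'
from h import *
im,_=imaging.camera("scene"); crop(im[:,:,::-1],200,230,160,120,5,"pics/s4c.png")
E
```

```text
t 4.9667 [0.4487 0.3469 0.1496] 135.13 j [ 31.7  28.9  91.    0.   59.9 -13.5] F [ 0.4  0.2 -1.7] T [-0.026 -0.021  0.005] w 0.596
[0, 0, np.float64(-1.78), np.float64(-0.0286), np.float64(-0.0161), np.float64(-0.0)]
[0, 0, np.float64(-1.78), np.float64(-0.028), np.float64(-0.017), np.float64(-0.0)]
[0, 0, np.float64(-1.78), np.float64(-0.0275), np.float64(-0.0178), np.float64(-0.0)]
[0, 0, np.float64(-1.78), np.float64(-0.0269), np.float64(-0.0187), np.float64(-0.0)]
[0, 0, np.float64(-1.78), np.float64(-0.0263), np.float64(-0.0195), np.float64(-0.0)]
[0, 0, np.float64(-1.78), np.float64(-0.0257), np.float64(-0.0203), np.float64(-0.0)]
[0, 0, np.float64(-1.78), np.float64(-0.0251), np.float64(-0.0211), np.float64(-0.0)]
[0, 0, np.float64(-1.78), np.float64(-0.0244), np.float64(-0.0219), np.float64(-0.0)]
[0, 0, np.float64(-1.78), np.float64(-0.0237), np.float64(-0.0226), np.float64(-0.0)]
[0, 0, np.float64(-1.78), np.float64(-0.023), np.float64(-0.0233), np.float64(-0.0)]
[0, 0, np.float64(-1.78), np.float64(-0.0223), np.float64(-0.024), np.float64(-0.0)]
[0, 0, np.float64(-1.78), np.float64(-0.0215), np.float64(-0.0247), np.float64(-0.0)]
[0, 0, np.float64(-1.78), np.float64(-0.0208), np.float64(-0.0254), np.float64(-0.0)]
[0, 0, np.float64(-1.78), np.float64(-0.02), np.float64(-0.026), np.float64(-0.0)]
```

View pics/s4c.png

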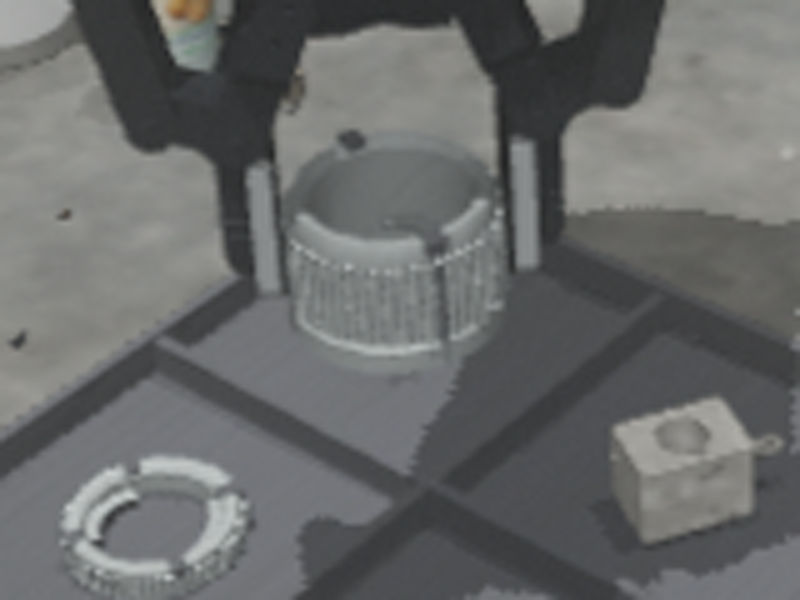

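The nut is held upright, with its slots at crop (352,138) and (437,240). Carry on.

Emit:
servo_tool([
  [[0,0,-1.8,-0.0286,-0.016,0,1],[0,0,-1.8,-0.028,-0.017,0,1],[0,0,-1.8,-0.0275,-0.0178,0,1],[0,0,-1.8,-0.027,-0.0187,0,1],[0,0,-1.8,-0.0263,-0.0195,0,1],[0,0,-1.8,-0.0257,-0.0203,0,1],[0,0,-1.8,-0.025,-0.021,0,1],[0,0,-1.8,-0.0244,-0.022,0,1],[0,0,-1.8,-0.0237,-0.0226,0,1],[0,0,-1.8,-0.023,-0.0233,0,1],[0,0,-1.8,-0.0223,-0.024,0,1],[0,0,-1.8,-0.0215,-0.0247,0,1]],
])

```text
time_s: 6.02
position: [0.555, -0.0332, 0.1466]
eef_rot: [0.201, 0.98, -0.0, -0.001]
force: [0.9, 0.8, -0.9]
width: 0.591
```

Emit:
servo_tool([
  [[0,0,-1.8,-0.02,-0.025,0,1],[0,0,-1.8,-0.015,-0.018,0,1],[0,0,0,0,0,0,1],[0,0,0,0,0,0,1],[0,0,0,0,0,0,1]],
])

```text
time_s: 6.43
position: [0.5706, -0.0842, 0.1468]
eef_rot: [0.171, 0.985, 0.0, -0.001]
force: [0.0, 0.4, -0.6]
width: 0.593
```

```bash
python3 go.py .573 -.095 .125 160 2
python3 - <<'E'
from h import *
ms=[onz("scene",(200+x/5,230+y/5),.174)[:2] for x,y in((352,138),(437,240))]; d=ms[0]-ms[1]; print("slots in hand",np.degrees(np.arctan2(d[1],d[0])),np.hypot(*d),sum(ms)/2)
im,_=imaging.camera("scene"); crop(im[:,:,::-1],330,120,120,120,5,"pics/s5c.png")
im,_=imaging.camera("top"); crop(im[:,:,::-1],400,160,120,120,5,"pics/t5c.png")
E
```

```text
t 6.4333 [ 0.5706 -0.0842  0.1468] 160.29 j [-14.3  29.9  89.5   0.   60.7 -84.6] F [ 0.   0.4 -0.6] T [-0.053 -0.025  0.001] w 0.593
[0, 0, np.float64(0.14), np.float64(-0.003), np.float64(-0.0047), np.float64(0.0109)]
[0, 0, np.float64(0.14), np.float64(-0.003), np.float64(-0.0047), np.float64(0.0109)]
slots in hand -24.85519021730646 0.046395157162845944 [0.44603947 0.34889553]
```

View pics/s5c.png

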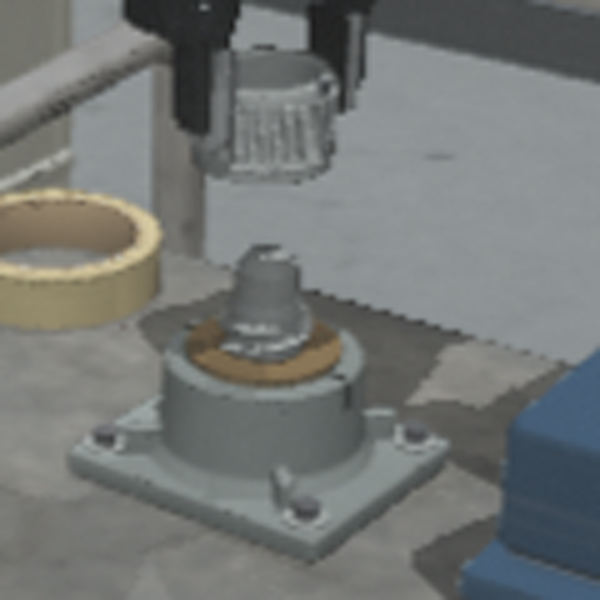

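View pics/t5c.png

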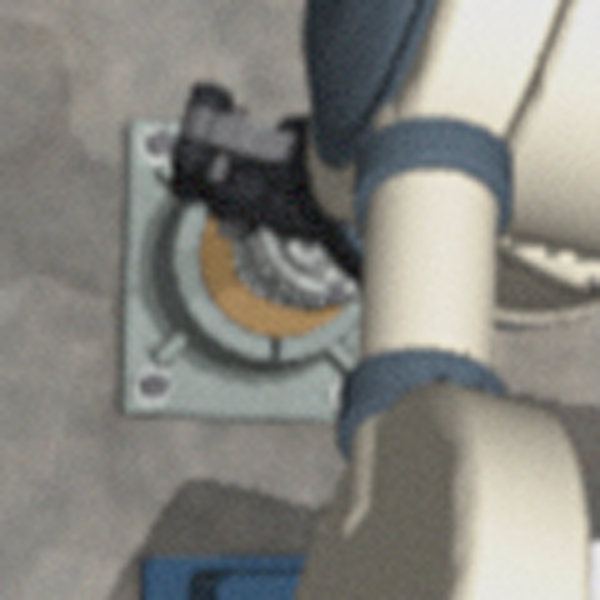

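Emit:
servo_tool([
  [[0,0,0,-0.003,-0.0047,0,1],[0,0,0,-0.003,-0.0047,0.006,1],[0,0,0,0,0,0.006,1],[0,0,0,0,0,0.006,1],[0,0,0,0,0,0,1],[0,0,0,0,0,0,1],[0,0,0,0,0,0,1]],
])

```text
time_s: 7.12
position: [0.574, -0.0955, 0.1298]
eef_rot: [0.171, 0.985, 0.0, -0.0]
force: [-0.2, -0.3, -0.7]
width: 0.591
```

```bash
python3 go.py .573 -.095 .115 160 2
python3 - <<'E'
from h import *
im,_=imaging.camera("scene"); cv2.imwrite("pics/s6.png",im[:,:,::-1]);crop(im[:,:,::-1],340,120,80,80,8,"pics/s6c.png")
im,_=imaging.camera("top"); crop(im[:,:,::-1],410,170,80,80,8,"pics/t6c.png")
E
```

```text
t 7.1167 [ 0.574  -0.0955  0.1298] 160.33 j [-15.3  31.5  89.8   0.   58.7 -85.7] F [-0.2 -0.3 -0.7] T [-0.047 -0.016 -0.031] w 0.591
[0, 0, np.float64(0.17), np.float64(0.0005), np.float64(0.0001), np.float64(0.0074)]
[0, 0, np.float64(0.17), np.float64(0.0005), np.float64(0.0001), np.float64(0.0074)]
```

View pics/s6c.png

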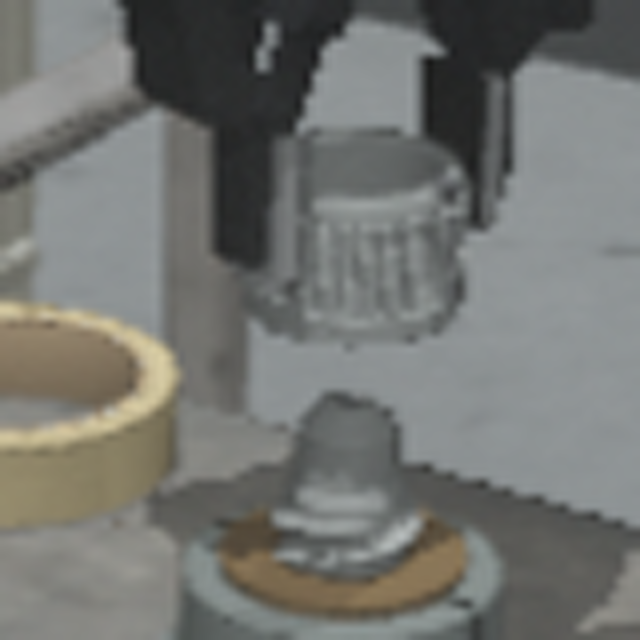

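View pics/t6c.png

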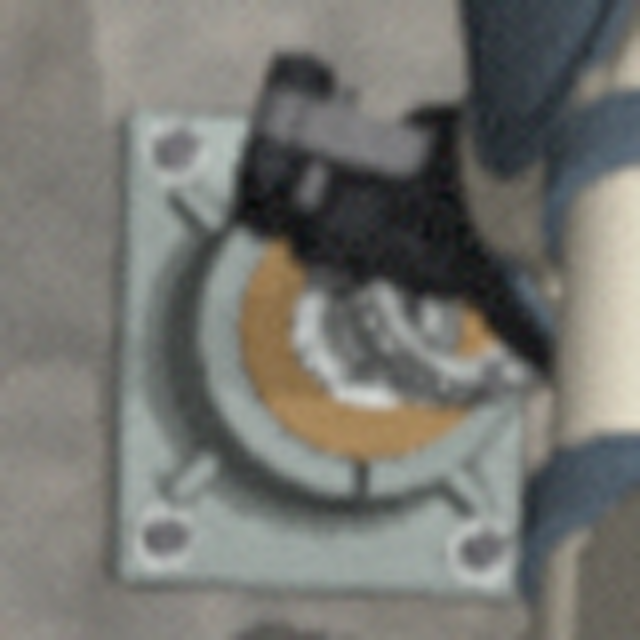

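In the scene crop the nut's bottom ring is centred at u≈354 and the spindle tip at u≈350, which is where the axis should project. Descend over the nose.

Emit:
servo_tool([
  [[0,0,0,0.001,0.0002,0.008,1],[0,0,0,0,0,0.008,1],[0,0,0,0,0,0.008,1],[0,0,0,0,0,0.008,1],[0,0,0,0,0,0.006,1],[0,0,0,0,0,0.006,1],[0,0,0,0,0,0,1],[0,0,0,0,0,0,1],[0,0,0,0,0,0,1]],
])

```text
time_s: 7.97
position: [0.5733, -0.0951, 0.0861]
eef_rot: [0.171, 0.985, -0.0, 0.0]
force: [0.3, -0.4, 0.3]
width: 0.592
```

```bash
python3 go.py .573 -.095 .075 160 2
```

```text
t 7.9667 [ 0.5733 -0.0951  0.0861] 160.33 j [-15.3  34.9  92.    0.   53.1 -85.6] F [ 0.3 -0.4  0.3] T [-0.014  0.027  0.04 ] w 0.592
[0, 0, np.float64(0.16), np.float64(0.0002), np.float64(0.0), np.float64(0.0055)]
[0, 0, np.float64(0.16), np.float64(0.0002), np.float64(0.0), np.float64(0.0055)]
```

Emit:
servo_tool([
  [[0,0,0,0,0,0.002,1],[0,0,0,0,0,0.002,1],[0,0,0,0,0,0.002,1],[0,0,0,0,0,0.002,1],[0,0,0,0,0,0,1]],
])

```text
time_s: 8.38
position: [0.5729, -0.0951, 0.0775]
eef_rot: [0.171, 0.985, 0.0, -0.0]
force: [-1.0, -0.0, -1.8]
width: 0.597
```

Emit:
servo_tool([
  [[0,0,0,0,0,0.001,1],[0,0,0,0,0,0.001,1],[0,0,0,0,0,0.001,1],[0,0,0,0,0,0,1]],
])

```text
time_s: 8.72
position: [0.5731, -0.0951, 0.0747]
eef_rot: [0.171, 0.985, 0.0, -0.0]
force: [0.3, 0.1, -0.3]
width: 0.589
```

Emit:
servo_tool([
  [[0,0,0,0,0,0.001,1],[0,0,0,0,0,0.001,1],[0,0,0,0,0,0,1]],
])

```text
time_s: 8.97
position: [0.5731, -0.0951, 0.0727]
eef_rot: [0.171, 0.985, 0.0, -0.0]
force: [0.6, 0.1, -2.0]
width: 0.593
```

```bash
python3 go.py .573 -.095 .075 160 1
```

```text
t 8.9667 [ 0.5731 -0.0951  0.0727] 160.33 j [-15.3  36.   92.5   0.   51.5 -85.6] F [ 0.6  0.1 -2. ] T [ 0.017  0.011 -0.026] w 0.593
[0, 0, np.float64(0.33), np.float64(0.0001), np.float64(0.0), np.float64(-0.0023)]
```

Emit:
servo_tool([
  [[0,0,0,0,0,0.0005,1],[0,0,0,0,0,0.0005,1],[0,0,0,0,0,0,1]],
])

```text
time_s: 9.22
position: [0.5733, -0.0951, 0.0722]
eef_rot: [0.171, 0.985, -0.0, 0.0]
force: [-1.0, 0.4, 5.3]
width: 0.592
```

Emit:
servo_tool([
  [[0,0,0,0,0,0.0005,1],[0,0,0,0,0,0.0005,1],[0,0,0,0,0,0,1]],
])

```text
time_s: 9.47
position: [0.5734, -0.0951, 0.0719]
eef_rot: [0.171, 0.985, -0.0, 0.0]
force: [-4.8, 0.6, 18.0]
width: 0.592
```

Contact at TCP z≈0.0724, which is about 8 mm above home as expected. I'll relieve the push a bit and start turning clockwise, following the lead.

Emit:
servo_tool([
  [[0,0,5,0,0,-0.0006,1],[0,0,7,0,0,0.0003,1],[0,0,7,0,0,0.0003,1],[0,0,7,0,0,0.0003,1],[0,0,7,0,0,0.0003,1],[0,0,7,0,0,0.0003,1],[0,0,0,0,0,0,1]],
])

```text
time_s: 10.05
position: [0.5735, -0.0951, 0.0704]
eef_rot: [0.501, 0.865, 0.0, 0.0]
force: [0.7, 1.1, 5.9]
width: 0.59
```

```bash
python3 go.py .573 -.095 .075 160 1
```

```text
t 10.05 [ 0.5735 -0.0951  0.0704] 119.81 j [-15.3  36.2  92.6   0.   51.2 -45.1] F [0.7 1.1 5.9] T [ 0.306  0.011 -0.101] w 0.59
[0, 0, np.float64(-40.19), np.float64(0.0003), np.float64(-0.0004), np.float64(-0.0046)]
```

Emit:
servo_tool([
  [[0,0,7,0,0,0.0003,1],[0,0,7,0,0,0.0003,1],[0,0,7,0,0,0.0003,1],[0,0,7,0,0,0.0003,1],[0,0,7,0,0,0.0003,1],[0,0,7,0,0,0.0003,1],[0,0,7,0,0,0.0003,1],[0,0,0,0,0,0,1]],
])

```text
time_s: 10.72
position: [0.5741, -0.0947, 0.0683]
eef_rot: [0.815, 0.579, 0.001, 0.0]
force: [4.1, 4.6, 1.4]
width: 0.591
```

```bash
python3 go.py .573 -.095 .075 160 1;  python3 - <<'E'
from h import *
im,_=imaging.camera("scene"); cv2.imwrite("pics/s7.png",im[:,:,::-1]);crop(im[:,:,::-1],340,120,80,80,8,"pics/s7c.png")
im,_=imaging.camera("top"); crop(im[:,:,::-1],410,170,80,80,8,"pics/t7c.png")
E
```

```text
t 10.7167 [ 0.5741 -0.0947  0.0683] 70.81 j [-15.3  36.4  92.7   0.1  50.9   3.9] F [4.1 4.6 1.4] T [ 0.736 -0.766 -0.073] w 0.591
[0, 0, np.float64(-89.19), np.float64(-0.0007), np.float64(-0.001), np.float64(-0.0067)]
```

View pics/s7c.png

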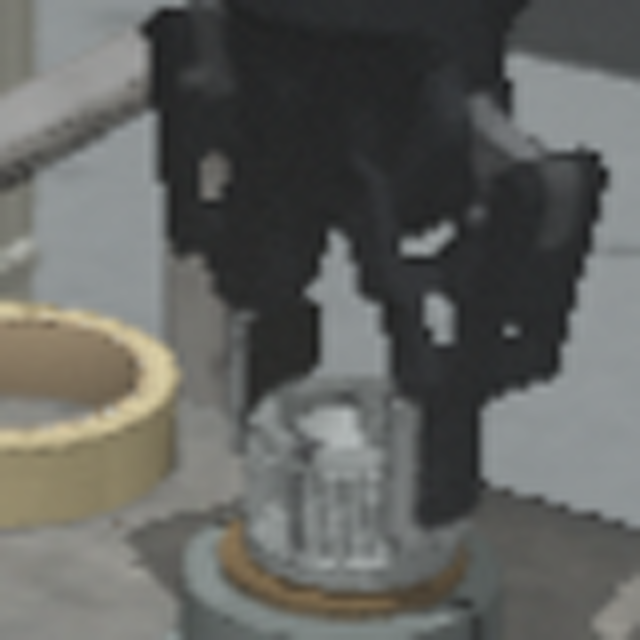

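The nut is on the thread and coming down to the washer. A small side force (about 6 N) suggests a grip offset, so I'll yield about 0.5 mm to it and continue.

Emit:
servo_tool([
  [[0,0,7,0.0005,0.0002,0.0003,1],[0,0,7,0,0,0.0003,1],[0,0,7,0,0,0.0003,1],[0,0,7,0,0,0.0003,1],[0,0,7,0,0,0.0003,1],[0,0,7,0,0,0.0003,1],[0,0,0,0,0,0,1]],
])

```text
time_s: 11.4
position: [0.575, -0.0947, 0.0665]
eef_rot: [0.969, 0.249, 0.001, 0.001]
force: [5.5, 0.2, -1.4]
width: 0.594
```

```bash
python3 go.py .573 -.095 .075 160 1
```

```text
t 11.4 [ 0.575  -0.0947  0.0665] 28.82 j [-15.2  36.5  92.7   0.   50.6  45.9] F [ 5.5  0.2 -1.4] T [-0.043 -0.972 -0.117] w 0.594
[0, 0, np.float64(-131.18), np.float64(-0.0018), np.float64(-0.0007), np.float64(-0.0085)]
```

Emit:
servo_tool([
  [[0,0,7,0.0004,0.0002,0.0003,1],[0,0,7,0,0,0.0003,1],[0,0,7,0,0,0.0003,1],[0,0,7,0,0,0.0003,1],[0,0,0,0,0,0,1]],
])

```text
time_s: 11.82
position: [0.5756, -0.0951, 0.066]
eef_rot: [1.0, 0.007, 0.002, 0.0]
force: [2.8, -0.0, 11.8]
width: 0.591
```

```bash
python3 go.py .573 -.095 .075 160 1
```

```text
t 11.8167 [ 0.5756 -0.0951  0.066 ] 0.82 j [-15.2  36.6  92.6   0.   50.6  73.9] F [ 2.8 -0.  11.8] T [ 0.01  -0.389 -0.206] w 0.591
[0, 0, np.float64(-159.18), np.float64(-0.0026), np.float64(-0.0001), np.float64(-0.009)]
```

Emit:
servo_tool([
  [[0,0,4,0,0,0.0002,1],[0,0,4,0,0,0.0002,1],[0,0,0,0,0,0,1]],
])

```text
time_s: 12.07
position: [0.5758, -0.0952, 0.0659]
eef_rot: [0.998, -0.061, 0.002, 0.0]
force: [2.1, -0.8, 17.4]
width: 0.597
```

```bash
python3 go.py .573 -.095 .075 160 1
```

```text
t 12.0667 [ 0.5758 -0.0952  0.0659] -6.95 j [-15.3  36.6  92.6  -0.   50.5  81.7] F [ 2.1 -0.8 17.4] T [-0.208 -0.254 -0.275] w 0.597
[0, 0, np.float64(-166.95), np.float64(-0.0028), np.float64(0.0001), np.float64(-0.0091)]
```

The nut has touched the washer at z≈0.0659 and the torque is rising. I'll stop descending, ease the push and take up the backlash in small steps.

Emit:
servo_tool([
  [[0,0,4,0,0,-0.0008,1],[0,0,4,0,0,0,1],[0,0,0,0,0,0,1]],
])

```text
time_s: 12.32
position: [0.5759, -0.0952, 0.066]
eef_rot: [0.991, -0.13, 0.002, 0.0]
force: [6.4, -1.7, 3.1]
width: 0.592
```

```bash
python3 go.py .573 -.095 .075 160 1
```

```text
t 12.3167 [ 0.5759 -0.0952  0.066 ] -14.95 j [-15.2  36.6  92.6   0.   50.6  89.7] F [ 6.4 -1.7  3.1] T [-0.089 -1.052 -0.155] w 0.592
[0, 0, np.float64(-174.95), np.float64(-0.0029), np.float64(0.0006), np.float64(-0.009)]
```

Emit:
servo_tool([
  [[0,0,4,0,0,0,1],[0,0,4,0,0,0,1],[0,0,0,0,0,0,1]],
])

```text
time_s: 12.57
position: [0.5763, -0.0954, 0.066]
eef_rot: [0.98, -0.199, 0.002, 0.0]
force: [9.3, -3.1, -1.3]
width: 0.592
```

```bash
python3 go.py .573 -.095 .075 160 1
```

```text
t 12.5667 [ 0.5763 -0.0954  0.066 ] -22.95 j [-15.3  36.6  92.6  -0.   50.5  97.7] F [ 9.3 -3.1 -1.3] T [-0.449 -1.427 -0.413] w 0.592
[0, 0, np.float64(177.05), np.float64(-0.0032), np.float64(0.0009), np.float64(-0.009)]
```

Emit:
servo_tool([
  [[0,0,0,0.0006,0,0,1],[0,0,0,0,0,0,1]],
])

```text
time_s: 12.73
position: [0.5762, -0.0954, 0.0659]
eef_rot: [0.98, -0.197, 0.002, 0.0]
force: [6.6, -2.4, 1.8]
width: 0.595
```

```bash
python3 go.py .573 -.095 .075 160 1
```

```text
t 12.7333 [ 0.5762 -0.0954  0.0659] -22.7 j [-15.3  36.7  92.5   0.   50.6  97.4] F [ 6.6 -2.4  1.8] T [-0.099 -1.027 -0.398] w 0.595
[0, 0, np.float64(177.3), np.float64(-0.0031), np.float64(0.0009), np.float64(-0.0091)]
```

Emit:
servo_tool([
  [[0,0,4,0,0,0,1],[0,0,0,0,0,0,1],[0,0,0,0,0,0,1]],
])

```text
time_s: 12.98
position: [0.5764, -0.0955, 0.0659]
eef_rot: [0.973, -0.231, 0.002, -0.0]
force: [7.6, -2.4, -1.9]
width: 0.593
```

```bash
python3 go.py .573 -.095 .075 160 1
python3 - <<'E'
from h import *
im,_=imaging.camera("scene"); cv2.imwrite("pics/s8.png",im[:,:,::-1]);crop(im[:,:,::-1],340,120,80,80,8,"pics/s8c.png")
im,_=imaging.camera("top"); crop(im[:,:,::-1],410,170,80,80,8,"pics/t8c.png")
E
```

```text
t 12.9833 [ 0.5764 -0.0955  0.0659] -26.74 j [-15.3  36.7  92.5   0.   50.6 101.5] F [ 7.6 -2.4 -1.9] T [-0.27  -1.252 -0.616] w 0.593
[0, 0, np.float64(173.26), np.float64(-0.0032), np.float64(0.0011), np.float64(-0.0091)]
```

View pics/s8c.png

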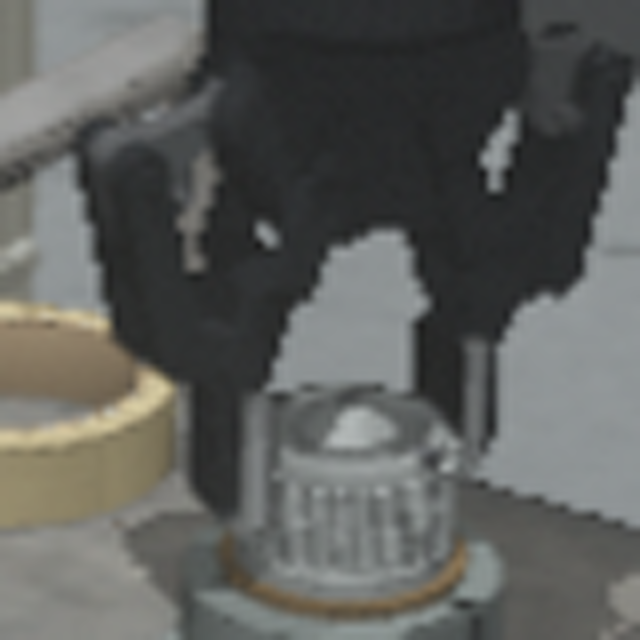

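View pics/t8c.png

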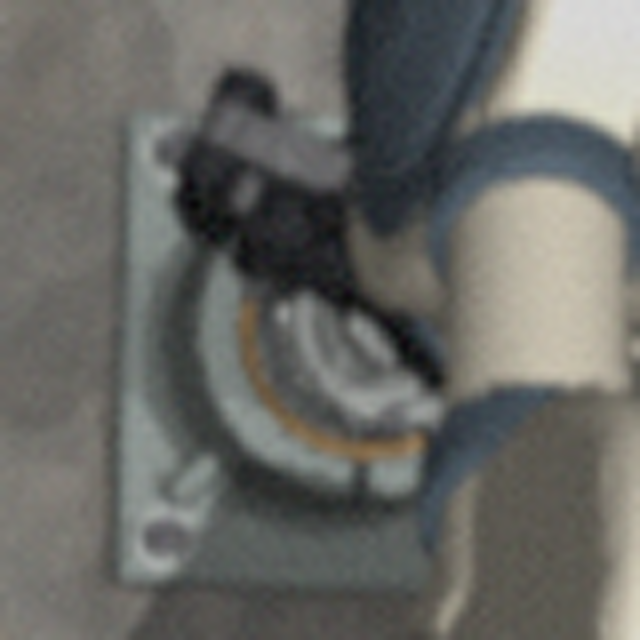

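Scene crop: the nut is seated on the bronze washer, upright, its near slot at crop (445,445) right over the index mark at (465,605). I'll give it a little more to be clearly firm.

Emit:
servo_tool([
  [[0,0,3,0.0002,0,0,1],[0,0,0,0,0,0,1],[0,0,0,0,0,0,1]],
])

```text
time_s: 13.33
position: [0.5767, -0.0956, 0.0658]
eef_rot: [0.967, -0.257, 0.002, -0.0]
force: [8.3, -3.1, -1.9]
width: 0.585
```

```bash
python3 go.py .573 -.095 .075 160 1
python3 - <<'E'
from h import *
p=onz("scene",(340+445/8,120+445/8),.09); print("slot near",p, np.degrees(np.arctan2(p[1]+.093,p[0]-.573)))
q=onz("scene",(340+465/8,120+605/8),.052); print("mark",q,np.degrees(np.arctan2(q[1]+.093,q[0]-.573)))
im,_=imaging.camera("scene"); cv2.imwrite("pics/s9.png",im[:,:,::-1])
E
```

```text
t 13.3333 [ 0.5767 -0.0956  0.0658] -29.73 j [-15.3  36.7  92.5   0.   50.6 104.5] F [ 8.3 -3.1 -1.9] T [-0.412 -1.332 -0.669] w 0.585
[0, 0, np.float64(170.27), np.float64(-0.0035), np.float64(0.0013), np.float64(-0.0092)]
slot near [ 0.54471678 -0.08925516  0.09      ] 172.4576139753
mark [ 0.5358827  -0.08713617  0.052     ] 171.02255049095393
```

Emit:
servo_tool([
  [[0,0,3,0.0002,0,0,1],[0,0,0,0,0,0,1],[0,0,0,0,0,0,1]],
])

```text
time_s: 13.63
position: [0.5769, -0.0958, 0.0658]
eef_rot: [0.959, -0.282, 0.002, -0.0]
force: [7.6, -3.2, -3.0]
width: 0.594
```

```bash
python3 go.py .573 -.095 .075 160 1
python3 - <<'E'
from h import *
im,_=imaging.camera("scene"); cv2.imwrite("pics/s10.png",im[:,:,::-1])
a=[cv2.resize(cv2.imread(f"pics/{n}.png")[160:210,360:410],(400,400),interpolation=2) for n in("s8","s10")]
cv2.imwrite("pics/cmp.png",np.hstack(a))
print(status.observe()["ft_torque"])
E
```

```text
t 13.6333 [ 0.5769 -0.0958  0.0658] -32.73 j [-15.3  36.7  92.4  -0.   50.6 107.5] F [ 7.6 -3.2 -3. ] T [-0.525 -1.415 -0.728] w 0.594
[0, 0, np.float64(167.27), np.float64(-0.0037), np.float64(0.0015), np.float64(-0.0092)]
[-0.54655939 -1.35738311 -0.67755924]
```

View pics/cmp.png

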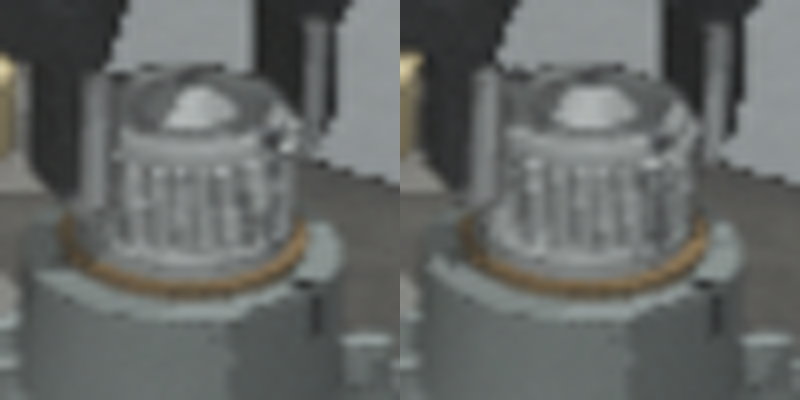

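The slot moved with the gripper (no slip) and the torque is about 0.7 N m, so the nut is firmly bottomed. Forces along the stroke imply the nut sits about 2 mm off the tool axis along tool −x, so the tool centre should swing slightly. Backing off now, following the lead upward.

Emit:
servo_tool([
  [[0,0,-7,0,-0.0002,0,1],[0,0,-7,0,-0.0002,-0.0002,1],[0,0,-7,0,-0.0002,-0.0003,1],[0,0,-7,0,-0.0002,-0.0003,1],[0,0,-7,0,-0.0002,-0.0003,1],[0,0,-7,0,-0.0002,-0.0003,1],[0,0,-7,0,-0.0002,-0.0003,1],[0,0,0,0,0,0,1]],
])

```text
time_s: 14.35
position: [0.5757, -0.0939, 0.0671]
eef_rot: [0.989, 0.145, 0.001, 0.0]
force: [4.8, -0.3, -2.0]
width: 0.594
```

```bash
python3 go.py .573 -.095 .075 160 1
python3 - <<'E'
from h import *
for nm,px in(("s8",(395.6,176.9)),("s10",(393.1,178.1))):
    p=onz("scene",px,.09);print(p)
im,_=imaging.camera("scene"); cv2.imwrite("pics/s11.png",im[:,:,::-1]); crop(im[:,:,::-1],355,150,60,60,10,"pics/s11c.png")
E
```

```text
t 14.35 [ 0.5757 -0.0939  0.0671] 16.71 j [-15.1  36.5  92.5   0.   50.9  58.2] F [ 4.8 -0.3 -2. ] T [-0.125 -0.72   0.005] w 0.594
[0, 0, np.float64(-143.29), np.float64(-0.0029), np.float64(0.0002), np.float64(-0.0079)]
[ 0.54201384 -0.08453568  0.09      ]
[ 0.54321437 -0.07758981  0.09      ]
```

View pics/s11c.png

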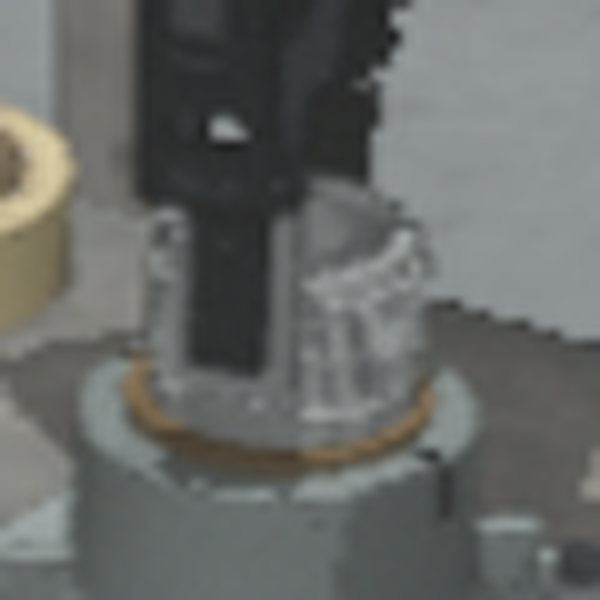

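Emit:
servo_tool([
  [[0,0,-7,0.0003,-0.0001,-0.0003,1],[0,0,-7,0,-0.0001,-0.0003,1],[0,0,-7,0,-0.0001,-0.0003,1],[0,0,-7,0,-0.0001,-0.0003,1],[0,0,-7,0,-0.0001,-0.0003,1],[0,0,-7,0,-0.0001,-0.0003,1],[0,0,-4,0,0,-0.0002,1],[0,0,0,0,0,0,1],[0,0,0,0,0,0,1]],
])

```text
time_s: 15.15
position: [0.5748, -0.0931, 0.0689]
eef_rot: [0.857, 0.515, -0.0, -0.0]
force: [-0.4, -0.6, -0.7]
width: 0.596
```

```bash
python3 go.py .573 -.095 .075 160 1
python3 - <<'E'
from h import *
im,_=imaging.camera("scene"); cv2.imwrite("pics/s12.png",im[:,:,::-1]); crop(im[:,:,::-1],355,150,60,60,10,"pics/s12c.png")
im,_=imaging.camera("top"); cv2.imwrite("pics/t12.png",im[:,:,::-1]); crop(im[:,:,::-1],410,170,80,80,8,"pics/t12c.png")
E
```

```text
t 15.15 [ 0.5748 -0.0931  0.0689] 61.99 j [-15.1  36.4  92.5   0.   51.2  12.9] F [-0.4 -0.6 -0.7] T [ 0.026 -0.024 -0.031] w 0.596
[0, 0, np.float64(-98.01), np.float64(-0.0026), np.float64(-0.0007), np.float64(-0.0061)]
```

View pics/s12c.png

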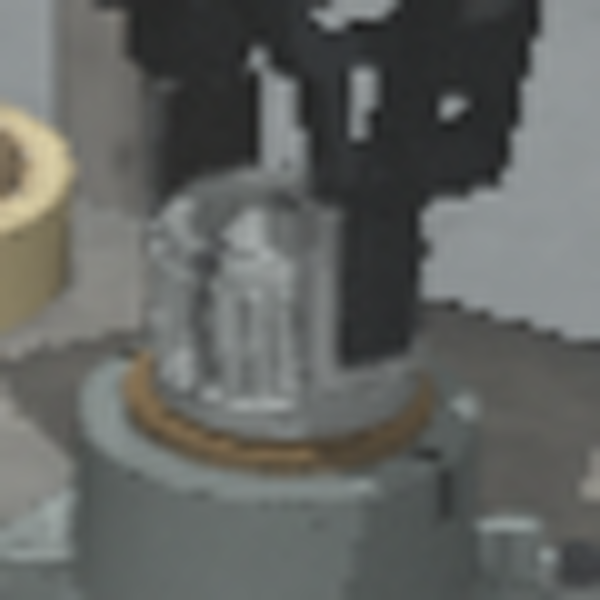

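View pics/t12c.png

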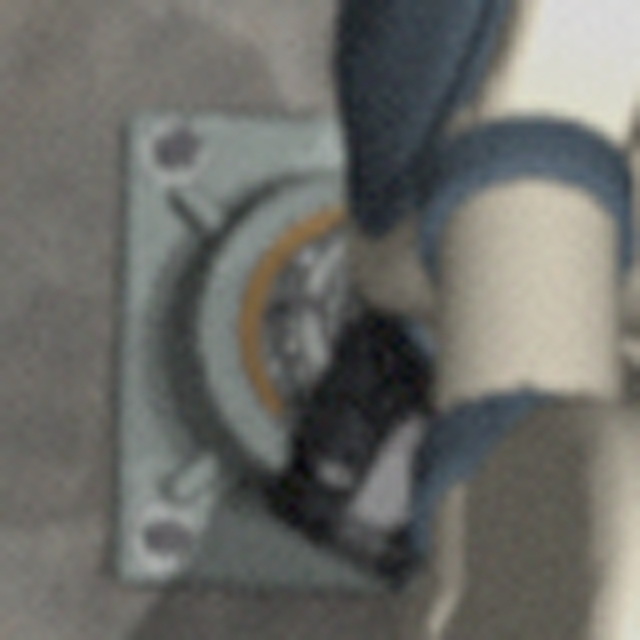

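Scene crop shows the nut raised off the washer, still gripped. Its slot is at crop (210,250), facing +y. In the top crop the slot gap is near (307,305). I'll check the angle.

Run:
```python
from h import *
p=onz("scene",(376,175),.093); c=np.array([.5713,-.0875])
# scene-frame axis at z=.093 from tip/washer
print(p, np.degrees(np.arctan2(p[1]-c[1],p[0]-c[0])))
for px in((410+307/8,170+305/8),(410+300/8,170+320/8)):
    q=onz("top",px,.093); print(q,np.degrees(np.arctan2(q[1]+.0952,q[0]-.573)),np.hypot(q[1]+.0952,q[0]-.573))
s=cv2.imread("pics/t12.png"); crop(s,430,190,40,40,15,"pics/t12d.png")
s=cv2.imread("pics/s12.png"); crop(s,365,160,40,40,15,"pics/s12d.png")
```

```text
[ 0.57267721 -0.06576226  0.093     ] 86.37484231479232
[ 0.57406259 -0.07293808  0.093     ] 87.26727634354293 0.022287268716051484
[ 0.57072347 -0.07129707  0.093     ] 95.44048006093477 0.024011092245183573
```

View pics/t12d.png

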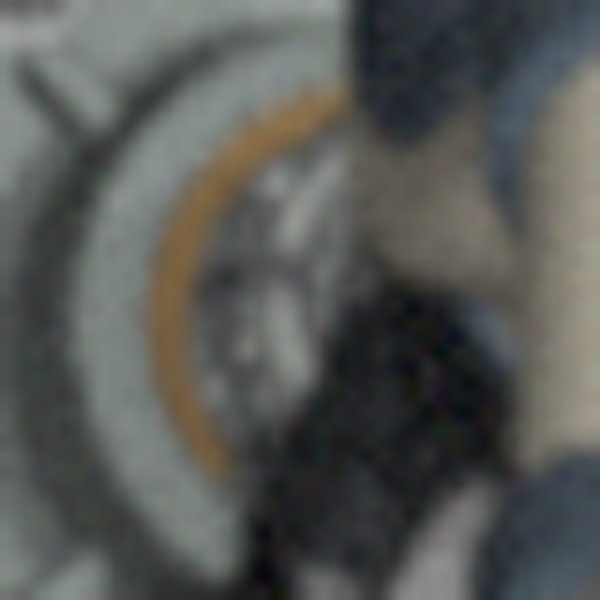

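View pics/s12d.png

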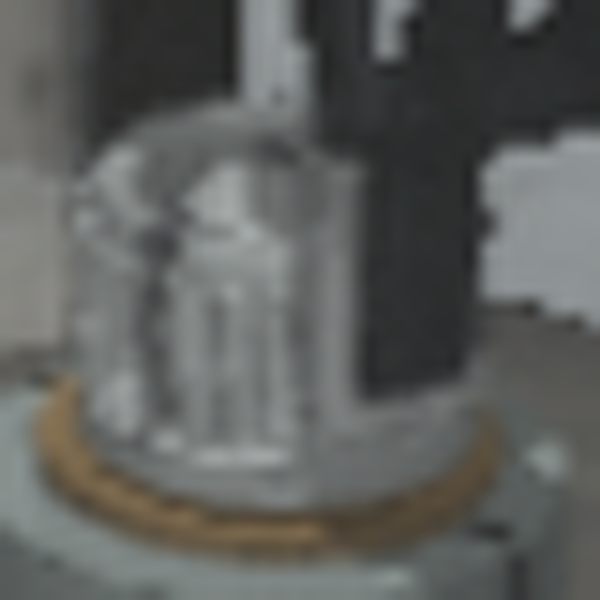

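The top view puts the slot at about 87° against the marks at −2°, so the slots are square within a few degrees. The TCP rose 3.1 mm, which puts the nut centre about 20 mm above the seat, and the forces are near zero with the grip firm. Handing in.

Run:
```python
from h import *
from plant import manip
s,p,psi,M=pose(); print(s["time_s"],p,psi,s["force"],s["ft_torque"],s["width"])
print(manip.close_job())
```

```text
15.25 [ 0.57493066 -0.09308461  0.06892599] 62.067396406468376 [ 0.05915865  0.23993102 -0.34185281] [0.05368854 0.01948535 0.03709919] 0.5938535917621987
the job is handed in; nothing more can be done
None
```

The adjusting nut is on the spindle, bottomed out firmly and backed off about a quarter turn. The gripper is still holding it with 60 N, and I handed the job in at 15.3 s.

- **Bottoming:** I set the nut down slots up, with the slots at the index marks, and screwed it about 193° clockwise in one stroke. The last stop readings were 0.73 and 0.68 N m, against the 0.6 you asked for. The nut turned with the gripper, with no slip seen in the scene camera.
- **Backing off:** I turned it back about 95° rather than exactly 90°. At the firm stop the slots were about 12° past the marks, so I aimed between a strict quarter turn and slots square to the marks.
- **Final height:** the tool rose 3.1 mm from the bottomed position, so the nut's centre is about 20.1 mm above the seat. Side force, vertical force and torque are all near zero.
- **Final angle (checks disagree):** the top and scene pictures put the slots at 86–87°, where square to the marks is about 88°. The tool angle combined with the in-hand slot measurement gives about 80.5°, which is 7° off square.
- **Grip offset:** the nut sits roughly 2 mm off the tool axis in the grip. That caused side forces of up to about 10 N while screwing down.
- **Tray:** I did not touch the lock ring, clamp block or wing nut, but I took no final picture of the tray.

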